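Snap the food box lid shut all round

TASK

The lid of the rectangular food box on the worktop in front of you has been laid on but not snapped down: several of the six sections of its rim still stand up. Go round the rim and press down gently with the fingertips on every section that stands up, until all six have clicked shut and lie flush. Do not lift, tip or shove the box, and leave the things around it where they are.

Things in the scene. Friction and masses are not known exactly. Their poses are not given: they have to be found in the camera images.
- food_box: low pale translucent tub with a plain dull-grey lid 170 mm (box x) by 240 mm (box y), lid top 64 mm above the worktop; loose, about 0.5 kg. Origin: centre of its underside; z up; unturned, x points away from the robot and y to its left. The lid's middle, 114x184 mm, is fixed to the tub; the 28 mm wide rim round it is six separate sections, each hinged along its inner edge
- near_left (a joint): angle of the lid rim section on the robot-side long edge, left half (box -x side, +y half), 118x28 mm: 0 = snapped shut, flush with the lid's middle; 0.4 rad = standing up, outer edge 11 mm proud. Pressed past half way (0.2 rad) it snaps shut by itself, short of that it springs up again; about 5 N straight down on its ribs shuts it. May be shut at the start
- near_left_press (a point): where to press the section near_left: on its top face at the three small ribs, mid-length, 20 mm out from its hinge line and 8 mm in from its outer edge; 64 mm above the worktop when shut, 72 mm when up. Its x axis points outward from the lid's middle and its z axis is normal to the section's top face
- near_right (a joint): angle of the lid rim section on the robot-side long edge, right half (box -x side, -y half), 118x28 mm: 0 = snapped shut, flush with the lid's middle; 0.4 rad = standing up, outer edge 11 mm proud. Pressed past half way (0.2 rad) it snaps shut by itself, short of that it springs up again; about 5 N straight down on its ribs shuts it. May be shut at the start
- near_right_press (a point): where to press the section near_right: on its top face at the three small ribs, mid-length, 20 mm out from its hinge line and 8 mm in from its outer edge; 64 mm above the worktop when shut, 72 mm when up. Its x axis points outward from the lid's middle and its z axis is normal to the section's top face
- far_left (a joint): angle of the lid rim section on the far long edge, left half (box +x side, +y half), 118x28 mm: 0 = snapped shut, flush with the lid's middle; 0.4 rad = standing up, outer edge 11 mm proud. Pressed past half way (0.2 rad) it snaps shut by itself, short of that it springs up again; about 5 N straight down on its ribs shuts it. May be shut at the start
- far_left_press (a point): where to press the section far_left: on its top face at the three small ribs, mid-length, 20 mm out from its hinge line and 8 mm in from its outer edge; 64 mm above the worktop when shut, 72 mm when up. Its x axis points outward from the lid's middle and its z axis is normal to the section's top face
- far_right (a joint): angle of the lid rim section on the far long edge, right half (box +x side, -y half), 118x28 mm: 0 = snapped shut, flush with the lid's middle; 0.4 rad = standing up, outer edge 11 mm proud. Pressed past half way (0.2 rad) it snaps shut by itself, short of that it springs up again; about 5 N straight down on its ribs shuts it. May be shut at the start
- far_right_press (a point): where to press the section far_right: on its top face at the three small ribs, mid-length, 20 mm out from its hinge line and 8 mm in from its outer edge; 64 mm above the worktop when shut, 72 mm when up. Its x axis points outward from the lid's middle and its z axis is normal to the section's top face
- left_end (a joint): angle of the lid rim section on the left short edge (box +y side), 110x28 mm: 0 = snapped shut, flush with the lid's middle; 0.4 rad = standing up, outer edge 11 mm proud. Pressed past half way (0.2 rad) it snaps shut by itself, short of that it springs up again; about 5 N straight down on its ribs shuts it. May be shut at the start
- left_end_press (a point): where to press the section left_end: on its top face at the three small ribs, mid-length, 20 mm out from its hinge line and 8 mm in from its outer edge; 64 mm above the worktop when shut, 72 mm when up. Its x axis points outward from the lid's middle and its z axis is normal to the section's top face
- right_end (a joint): angle of the lid rim section on the right short edge (box -y side), 110x28 mm: 0 = snapped shut, flush with the lid's middle; 0.4 rad = standing up, outer edge 11 mm proud. Pressed past half way (0.2 rad) it snaps shut by itself, short of that it springs up again; about 5 N straight down on its ribs shuts it. May be shut at the start
- right_end_press (a point): where to press the section right_end: on its top face at the three small ribs, mid-length, 20 mm out from its hinge line and 8 mm in from its outer edge; 64 mm above the worktop when shut, 72 mm when up. Its x axis points outward from the lid's middle and its z axis is normal to the section's top face
- lemon_1: bystander: yellow lemon, 78x55x56 mm; origin at its underside, on the worktop
- garlic_1: bystander: garlic bulb, 60 mm; origin at its underside, on the worktop
- spice_jar_3: bystander: spice jar with a red cap, 45 mm wide, 106 mm tall; origin at its underside, on the worktop
- mug_1: bystander: spotted mug, 82 mm across, 114 mm with handle, 91 mm tall; origin at its underside, on the worktop
- teaspoon_1: bystander: steel teaspoon, 139 mm long; origin at its underside, on the worktop
- peeler_1: bystander: peeler with a blue handle, 170 mm long; origin at its underside, on the worktop

How it is judged:
By the outcome, as a careful person would: the job done as asked, in the order asked, and still so for the second after the job is handed in, with the robot touching nothing.
It also fails if it takes over 58 s, if anything falls off the work surface, if the arm or the gripper's body presses on something with over 40 N, if the wrist force passes 120 N, or if a joint passes its speed limit or range.

ROBOT

A 7-joint arm with a two-finger parallel gripper is mounted at the origin on a cart in front of the work surface, level with it; the furniture and walls round the work are solid. World frame = base frame: x ahead of the robot, y to its left, z up, the work surface at z = 0. Lengths are in m, angles in rad, forces in N, time in s.
With the tool pointing down it reaches from about 0.425 to 0.925 m from the base axis. Payload 6.8 kg.
Tool frame: the origin (TCP) lies at the very end of the fingers, on their centre line; the grasp point (between the pads) lies 19 mm behind it (r.tcp_to_grasp is the distance from the TCP to the grasp point, in m); z points along the fingers, y is the line along which they close (so a half turn about z gives the same grasp; the last joint's range is limited). The gripper opens to 85 mm and grips with 20 to 120 N. Pads are 22 mm wide; open, the fingers measure 114 mm over their backs; the gripper's body (76 mm by 85 mm) begins 54 mm behind the grasp point. The pads swing forward as they close: fully open they stand 13 mm farther back than shut.
Start: joints at [1.11, 0.477, 0.022, 1.555, -0.011, 1.109, -0.083], TCP at [0.233, -0.633, 0.231] pointing down, gripper open.
Joint ranges: [-2.96, 2.96], [-0.34, 2.1], [-1.41, 1.46], [0.24, 2.44], [-1.37, 4.51], [0.17, 1.92], [-2.96, 2.96]. Speed limits (rad/s): [2.39, 2.39, 3.14, 3.14, 3.14, 3.14, 3.14].

INTERFACE

Orientations are given as a rotation vector (axis times angle).
In Python, from bench import r gives the robot as it stands.
- The arm moves only by the tool step_arm, never from a script. Its argument "moves" is a list of rows, each a list of 7 numbers: the shift along the tool's x, y, z in mm, then the turn, a rotation vector about the tool's x, y, z in rad, then the finger opening in mm, from 0 to 85.4. A call has 1 to 8 rows; each row is the pose to reach, as a shift and turn from the pose commanded when the call began, along the tool's axes at that moment; what a row does not reach only later rows make up. A row lasts 1/10 s, in which the tool goes at most 50 mm and 8.59 degrees, less where a joint would pass 70% of its speed; a pose out of reach is approached as far as the arm can. A call with a gripper value outside its range is refused whole. The fingers move at their own pace and stop on an object; "grip_force" is the grip in N (left out, the last holds). Time passes only in rows, so rows that repeat a pose let the fingers close. It gives the time, the measured TCP pose, the force, the opening and the grip force at its end, in the units of the state.
- r.get_obs(): the state, without advancing time (a new reading comes with each control period).
- r.grab_frame(name): name is "scene" or "top" or "wrist"; returns a dict with "image" (384x512x3 uint8, red, green, blue), "depth" (384x512 float32, m along the optical axis (not along the pixel's ray), 0 where there is no reading), "mtx" (3x3 intrinsics, pixels), "rvec" (rotation vector, rad) and "tvec" (3), from world to camera coordinates, as OpenCV has them. Camera axes: x right, y down, z forward; pixel columns grow to the right and rows downward; lengths in m; the calibration is good to about 2 mm. A picture is of the moment at which its call begins.
- r.hand_in(): hands the job in; it is judged then, once.
The state is a dict: "clock": time; "joints": joint angles; "qvel": joint speeds; "tau": joint torques, N m; "tcp_pos": TCP position; "orientation": TCP orientation; "contact_force": force on the tool from outside, world axes, zero at the start; "moment": the same for the moment, N m; "grip_width": finger opening in m; "gripper_force": force on a finger pad.
Only numpy, scipy, OpenCV 4.12 (cv2) and the standard library are available. Lean on these libraries where they do the work, as an engineer would, in place of code of your own. Each camera call takes 0.05 s, during which the arm holds its last target. There are 200 camera calls.

## Working session

There is one attempt and no reset: what is moved stays moved. The work goes in short steps, Python scripts to look and compute and a tool call to move; the robot and the scene stay as the last step left them, time stands still between calls to the robot, and variables do not carry over. Pictures are saved under pics/ and viewed, at most 10 in all, crops included, and the job is handed in when it is done.

Besides the shell and the picture viewer there is one more tool, called in YAML: its name, and indented under it one key for each argument. step_arm: Moves the arm, as the interface text tells. Its arguments: {"type":"object","properties":{"moves":{"type":"array","items":{"type":"array","items":{"type":"number"}}},"grip_force":{"type":"number"}},"required":["moves"]}

```bash
mkdir -p pics
cat > h.py <<'E'
import numpy as np, cv2
from bench import r
def grab(n,save=None):
    f=r.grab_frame(n)
    if save: cv2.imwrite(f'pics/{save}.png',f['image'][:,:,::-1])
    return f
def world(f):
    d=f['depth'];h,w=d.shape;K=f['mtx'];R=cv2.Rodrigues(np.array(f['rvec']))[0];t=np.array(f['tvec']).ravel()
    u,v=np.meshgrid(np.arange(w),np.arange(h))
    P=np.stack([(u-K[0,2])/K[0,0]*d,(v-K[1,2])/K[1,1]*d,d],-1)
    W=(P-t)@R; W[d==0]=np.nan
    return W
E
python3 - <<'E'
from h import *
for n in('top','scene'):
    f=grab(n,n); W=world(f); np.save(n+'.npy',W)
    R=cv2.Rodrigues(np.array(f['rvec']))[0]; print(n,-R.T@np.array(f['tvec']).ravel())
o=r.get_obs();print(o['tcp_pos'],o['orientation'],o['contact_force'])
E
```

```text
top [ 0.46602694 -0.0081517   1.06526318]
scene [-0.14728497  0.90010535  0.88171158]
[ 0.23303477 -0.63293246  0.23039021] [-3.09122416e+00 -5.51091147e-01  6.84827783e-04] [ 0.21690649 -0.11905202 -0.62682004]
```

View pics/top.png

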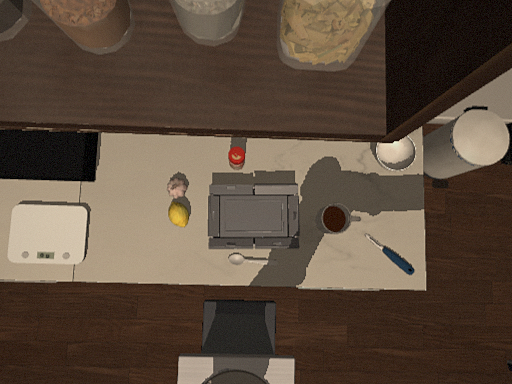

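View pics/scene.png

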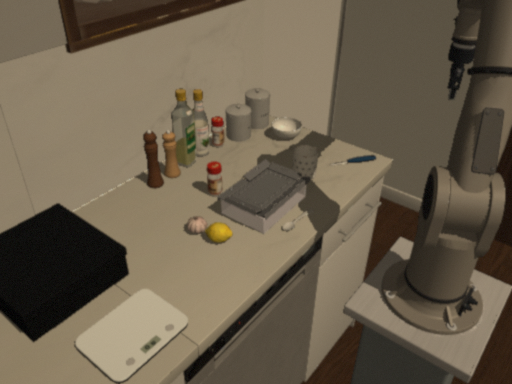

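The top view shows the lid at cols 208–299, rows 172–248, with a wall cupboard overhead at the back (rows under 135). The mug is close on the right (333,218), the jar is behind (237,157), the spoon is in front (245,259), and the lemon and garlic are on the left.

```bash
cat > m.py <<'E'
from h import *
W=np.load('top.npy')
def blob(W,win,lo,hi):
    m=np.zeros(W.shape[:2],bool);a,b,c,d=win
    m[c:d,a:b]=True
    m&=(W[...,2]>lo)&(W[...,2]<hi)
    return W[m]
P=blob(W,(195,312,165,255),.052,.09)
m=cv2.minAreaRect((P[:,:2]*1000).astype(np.float32));print(m,len(P))
# middle of lid: rectangle 114x184 and local heights
for yawd in [0]:
    pass
c=np.array(m[0])/1000; a=m[2]; 
(wd,hg)=m[1]; yaw=np.deg2rad(a if hg>wd else a-90)
print('yaw',np.rad2deg(yaw))
R=np.array([[np.cos(yaw),-np.sin(yaw)],[np.sin(yaw),np.cos(yaw)]])
L=(P[:,:2]-c)@R
print('ext',L.min(0),L.max(0), np.percentile(L,[1,99],axis=0))
secs={'near_left':(-.077,.06),'near_right':(-.077,-.06),'far_left':(.077,.06),'far_right':(.077,-.06),'left_end':(0,.112),'right_end':(0,-.112),'mid':(0,0)}
for n,s in secs.items():
    s=np.array(s);ok=(np.abs(L-s)<[.006,.03] if abs(s[0])>.05 else np.abs(L-s)<[.03,.006]).all(1)
    z=P[ok,2];print(n,ok.sum(),np.median(z).round(4),'press',(c+R@s).round(4))
for n,w in dict(mug=(312,368,198,240),jar=(225,250,140,168),front=(200,300,262,290)).items():
    Q=blob(W,w,.02,.4);print(n,len(Q),Q[:,2].max() if len(Q) else '',(Q.min(0),Q.max(0)) if len(Q) else '')
Q=W[0:135,100:380].reshape(-1,3);Q=Q[Q[:,2]>.3];print('cup',Q.min(0),np.nanpercentile(Q,5,axis=0))
img=cv2.imread('pics/top.png')[160:262,190:370];cv2.imwrite('pics/c.png',cv2.resize(img,None,fx=4,fy=4,interpolation=cv2.INTER_CUBIC))
E
python3 m.py
```

```text
((560.4063110351562, -32.115440368652344), (227.12229919433594, 243.59506225585938), 2.48734974861145) 5862
yaw 2.48734974861145
ext [-0.11356117 -0.12179753] [0.11356115 0.12179753] [[-0.11177312 -0.11751973]
 [ 0.05991994  0.11864426]]
near_left 93 0.063 press [0.4809 0.0245]
near_right 114 0.0632 press [ 0.4861 -0.0954]
far_left 0 nan press [0.6347 0.0312]
far_right 0 nan press [ 0.6399 -0.0887]
left_end 103 0.0725 press [0.5555 0.0798]
right_end 103 0.0721 press [ 0.5653 -0.144 ]
mid 95 0.0638 press [ 0.5604 -0.0321]
mug 911 0.09549291279427574 (array([ 0.49292647, -0.32151439,  0.02045802]), array([ 0.57173392, -0.20981323,  0.09549291]))
jar 313 0.11159393191127369 (array([ 0.66796401, -0.00333626,  0.02113584]), array([0.71300229, 0.03922963, 0.11159393]))
front 0  
cup [ 0.59598557 -0.16830503  0.59232383] [ 0.59924409 -0.14486167  0.63406802]
  return _methods._mean(a, axis=axis, dtype=dtype,
  ret = ret.dtype.type(ret / rcount)
```

View pics/c.png

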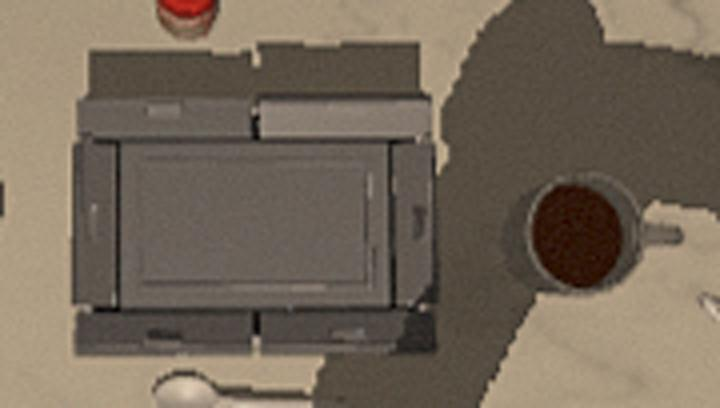

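```bash
sed -i 's/195,312,165,255),.052,.09/200,306,180,252),.055,.085/' m.py && python3 m.py 2>/dev/null
python3 - <<'E'
from h import *
W=np.load('top.npy')
for p in [(130,200),(125,300),(100,300),(100,150),(70,260),(20,210)]: print(p,W[p].round(3))
E
```

```text
((534.4979858398438, -33.24089050292969), (175.2567901611328, 243.59506225585938), 2.48734974861145) 5825
yaw 2.48734974861145
ext [-0.08762841 -0.12179753] [0.08762836 0.12179753] [[-0.08584795 -0.11753099]
 [ 0.08559691  0.11866724]]
near_left 95 0.0723 press [0.455  0.0234]
near_right 98 0.0724 press [ 0.4602 -0.0965]
far_left 106 0.0636 press [0.6088 0.03  ]
far_right 109 0.0724 press [ 0.614  -0.0898]
left_end 95 0.0722 press [0.5296 0.0787]
right_end 100 0.0723 press [ 0.5394 -0.1451]
mid 89 0.0636 press [ 0.5345 -0.0332]
mug 911 0.09549291279427574 (array([ 0.49292647, -0.32151439,  0.02045802]), array([ 0.57173392, -0.20981323,  0.09549291]))
jar 313 0.11159393191127369 (array([ 0.66796401, -0.00333626,  0.02113584]), array([0.71300229, 0.03922963, 0.11159393]))
front 0  
cup [ 0.59598557 -0.16830503  0.59232383] [ 0.59924409 -0.14486167  0.63406802]
(130, 200) [0.597 0.048 0.624]
(125, 300) [ 0.604 -0.071  0.635]
(100, 300) [ 0.635 -0.071  0.637]
(100, 150) [0.628 0.107 0.635]
(70, 260) [ 0.67  -0.022  0.637]
(20, 210) [0.693 0.033 0.7  ]
```

Five sections are up (rim at 72 mm). far_left is shut, level with the lid's middle at 63.6 mm. The lid measures 175x243 mm, which matches the given size. I'm closing the fingers and moving above right_end first.

step_arm:
  moves:
    - [456, -352, 40, 0, 0, 0.353, 0]
    - [456, -352, 40, 0, 0, 0.353, 0]
    - [456, -352, 40, 0, 0, 0.353, 0]
    - [456, -352, 40, 0, 0, 0.353, 0]
    - [456, -352, 40, 0, 0, 0.353, 0]
    - [456, -352, 40, 0, 0, 0.353, 0]
    - [456, -352, 40, 0, 0, 0.353, 0]
    - [456, -352, 40, 0, 0, 0.353, 0]

```text
clock: 0.9
tcp_pos: [0.4459, -0.2936, 0.2034]
orientation: [-3.142, 0.001, 0.0]
contact_force: [1.3, -0.7, 0.1]
grip_width: -0.0001
gripper_force: 0.0
```

step_arm:
  moves:
    - [45, -65, 5, 0, 0, 0, 0]
    - [85, -130, 10, 0, 0, 0, 0]
    - [93, -149, 50, 0, 0, 0, 0]
    - [93, -149, 95, 0, 0, 0, 0]
    - [93, -149, 108, 0, 0, 0, 0]
    - [93, -149, 108, 0, 0, 0, 0]
    - [93, -149, 108, 0, 0, 0, 0]

```text
clock: 1.6
tcp_pos: [0.538, -0.147, 0.0957]
orientation: [3.141, -0.001, -0.002]
contact_force: [0.7, -0.6, 1.5]
grip_width: 0.0003
gripper_force: 0.0
```

Run:
```python
from h import *
f=grab('wrist','w1')
W=world(f)
print(r.get_obs()['tcp_pos'],r.get_obs()['contact_force'])
np.save('w1.npy',W)
R=cv2.Rodrigues(np.array(f['rvec']))[0]; t=np.array(f['tvec']).ravel()
for n,p in dict(tip=(.539,-.145,.095),press=(.5394,-.1451,.072),fl=(.6088,.03,.064),fr=(.614,-.0898,.072),nr=(.46,-.0965,.072)).items():
    q=cv2.projectPoints(np.array([p]),np.array(f['rvec']),t,f['mtx'],None)[0].ravel();print(n,q.round())
```

```text
[ 0.53880798 -0.14779847  0.09683439] [-0.29694499 -0.3212041   0.63825694]
tip [249. 239.]
press [250. 221.]
fl [-45. 109.]
fr [151. 100.]
nr [183. 321.]
```

View pics/w1.png

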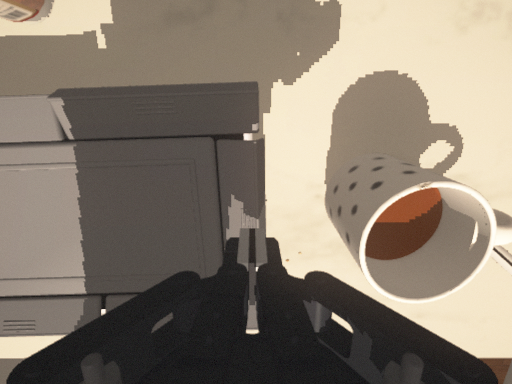

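The wrist view shows the right_end ribs at about (244,215), just ahead of the tips at (249,240). The mug stays clear at cols 328 and up. The ribs sit about 3 mm inboard of my estimate, so I'm correcting for that and pressing.

step_arm:
  moves:
    - [2, -5, 15, 0, 0, 0, 0]
    - [2, -5, 22, 0, 0, 0, 0]
    - [2, -5, 25, 0, 0, 0, 0]
    - [2, -5, 27, 0, 0, 0, 0]
    - [2, -5, 29, 0, 0, 0, 0]
    - [2, -5, 29, 0, 0, 0, 0]

```text
clock: 2.25
tcp_pos: [0.5399, -0.1414, 0.0662]
orientation: [-3.141, 0.0, 0.002]
contact_force: [0.3, 0.5, -1.0]
grip_width: 0.0001
gripper_force: 0.0
```

step_arm:
  moves:
    - [0, 0, 1, 0, 0, 0, 0]
    - [0, 0, 2, 0, 0, 0, 0]
    - [0, 0, 2, 0, 0, 0, 0]

```text
clock: 2.55
tcp_pos: [0.5403, -0.1414, 0.0645]
orientation: [-3.142, 0.0, 0.0]
contact_force: [-0.2, -0.1, -0.4]
grip_width: 0.0001
gripper_force: 0.0
```

step_arm:
  moves:
    - [0, 0, -30, 0, 0, 0, 0]
    - [-40, -23, -30, 0, 0, 0, 0]
    - [-78, -46, -30, 0, 0, 0, 0]
    - [-78, -46, -12, 0, 0, 0, 0]
    - [-78, -46, -7, 0, 0, 0, 0]
    - [-78, -46, -3, 0, 0, 0, 0]
    - [-78, -46, 0, 0, 0, 0, 0]
    - [-78, -46, 0, 0, 0, 0, 0]

```text
clock: 3.35
tcp_pos: [0.4635, -0.0959, 0.0644]
orientation: [3.141, -0.001, 0.001]
contact_force: [-0.0, 0.8, -0.4]
grip_width: 0.0001
gripper_force: 0.0
```

step_arm:
  moves:
    - [0, 0, -30, 0, 0, 0, 0]
    - [-3, -40, -30, 0, 0, 0, 0]
    - [-6, -80, -30, 0, 0, 0, 0]
    - [-7, -118, -20, 0, 0, 0, 0]
    - [-7, -118, -7, 0, 0, 0, 0]
    - [-7, -118, -3, 0, 0, 0, 0]
    - [-7, -118, 0, 0, 0, 0, 0]
    - [-7, -118, 0, 0, 0, 0, 0]

```text
clock: 4.15
tcp_pos: [0.4555, 0.0215, 0.0644]
orientation: [3.141, -0.003, -0.001]
contact_force: [-0.1, -0.3, -0.1]
grip_width: 0.0001
gripper_force: 0.0
```

step_arm:
  moves:
    - [0, 0, -30, 0, 0, 0, 0]
    - [37, -28, -30, 0, 0, 0, 0]
    - [74, -55, -30, 0, 0, 0, 0]
    - [74, -55, -14, 0, 0, 0, 0]
    - [74, -55, -7, 0, 0, 0, 0]
    - [74, -55, -3, 0, 0, 0, 0]
    - [74, -55, 0, 0, 0, 0, 0]
    - [74, -55, 0, 0, 0, 0, 0]

```text
clock: 4.95
tcp_pos: [0.5287, 0.0762, 0.0644]
orientation: [3.141, -0.003, -0.002]
contact_force: [0.2, -0.0, -0.3]
grip_width: 0.0001
gripper_force: 0.0
```

step_arm:
  moves:
    - [0, 0, -40, 0, 0, 0, 0]
    - [20, 40, -40, 0, 0, 0, 0]
    - [40, 80, -40, 0, 0, 0, 0]
    - [60, 120, -40, 0, 0, 0, 0]
    - [83, 166, -40, 0, 0, 0, 0]
    - [83, 166, -30, 0, 0, 0, 0]
    - [83, 166, -25, 0, 0, 0, 0]

```text
clock: 5.65
tcp_pos: [0.6116, -0.091, 0.0888]
orientation: [3.141, -0.007, -0.002]
contact_force: [-0.6, 0.9, -0.7]
grip_width: -0.0
gripper_force: 0.0
```

Press far_right, rise, then back away so the top camera can check.

step_arm:
  moves:
    - [0, 0, 15, 0, 0, 0, 0]
    - [0, 0, 19, 0, 0, 0, 0]
    - [0, 0, 22, 0, 0, 0, 0]
    - [0, 0, 24, 0, 0, 0, 0]
    - [0, 0, 24, 0, 0, 0, 0]
    - [0, 0, 24, 0, 0, 0, 0]

```text
clock: 6.25
tcp_pos: [0.6125, -0.0883, 0.0657]
orientation: [3.142, 0.0, 0.0]
contact_force: [-0.0, 0.2, 0.4]
grip_width: 0.0002
gripper_force: 0.0
```

step_arm:
  moves:
    - [0, 0, -50, 0, 0, 0, 0]
    - [0, 0, -100, 0, 0, 0, 0]
    - [0, 0, -150, 0, 0, 0, 0]
    - [-30, 40, -150, 0, 0, 0, 0]
    - [-60, 80, -150, 0, 0, 0, 0]
    - [-90, 120, -150, 0, 0, 0, 0]
    - [-120, 160, -150, 0, 0, 0, 0]
    - [-150, 200, -150, 0, 0, 0, 0]

```text
clock: 7.05
tcp_pos: [0.4611, -0.2899, 0.2162]
orientation: [3.141, -0.0, 0.002]
contact_force: [1.1, -0.3, -0.5]
grip_width: 0.0002
gripper_force: 0.0
```

step_arm:
  moves:
    - [-30, 40, 0, 0, 0, 0, 0]
    - [-60, 80, 0, 0, 0, 0, 0]
    - [-90, 120, 0, 0, 0, 0, 0]
    - [-120, 160, 0, 0, 0, 0, 0]
    - [-150, 200, 0, 0, 0, 0, 0]
    - [-180, 240, 0, 0, 0, 0, 0]
    - [-180, 240, 0, 0, 0, 0, 0]

```text
clock: 7.75
tcp_pos: [0.275, -0.5346, 0.2161]
orientation: [3.137, -0.018, -0.004]
contact_force: [0.3, 0.4, -0.8]
grip_width: 0.0
gripper_force: 0.0
```

```bash
cp pics/top.png pics/top0.png && python3 -c "
from h import *
f=grab('top','top'); np.save('top.npy',world(f))" && python3 m.py
```

```text
((534.6959838867188, -33.146018981933594), (170.00840759277344, 239.6689910888672), 1.8202143907546997) 5613
yaw 1.8202143907546997
ext [-0.08500421 -0.11983449] [0.0850042  0.11983448] [[-0.08279272 -0.11696957]
 [ 0.08435266  0.11817743]]
near_left 115 0.0638 press [0.4558 0.0244]
near_right 115 0.0634 press [ 0.4596 -0.0956]
far_left 92 0.0637 press [0.6098 0.0293]
far_right 89 0.0632 press [ 0.6136 -0.0907]
left_end 88 0.0638 press [0.5311 0.0788]
right_end 107 0.064 press [ 0.5383 -0.1451]
mid 90 0.0632 press [ 0.5347 -0.0331]
mug 910 0.09346486694814254 (array([ 0.49288838, -0.3222571 ,  0.0202483 ]), array([ 0.57205414, -0.20988248,  0.09346487]))
jar 314 0.11126448105331117 (array([ 0.66807516, -0.00335802,  0.02070181]), array([0.71324896, 0.03921945, 0.11126448]))
front 0  
cup [ 0.59611177 -0.16842081  0.590626  ] [ 0.59928848 -0.14485751  0.63409001]
```

View pics/top.png

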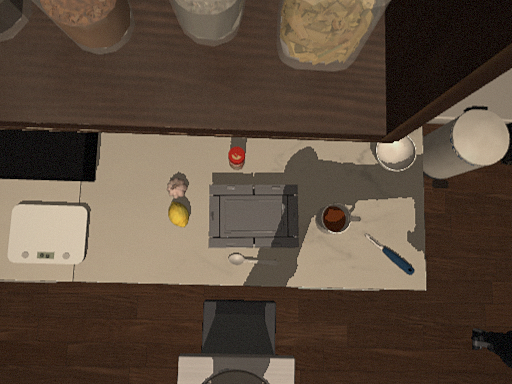

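All six sections are flush at 63–64 mm and the lid outline is now 170x240 mm. The box (centre at about 254,215) and the things around it are where they were, and the arm is clear at (490,340).

```bash
python3 -c "
from bench import r
print(r.hand_in())"
```

```text
the job is handed in; nothing more can be done
None
```

All six lid sections are snapped shut and flush (I pressed five; far_left was already shut), the box and the things around it are where they were, and the job is handed in at about 8 s of the 58 s allowed.

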